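Find the high spot of a bent pulley

ROBOT

A 6-joint arm with a two-finger parallel gripper is mounted at the origin on the work surface. World frame = base frame: x ahead of the robot, y to its left, z up, the work surface at z = 0. Lengths are in m, angles in degrees, forces in N, time in s.
With the tool pointing down it reaches from about 0.325 to 0.775 m from the base axis. Payload 5.5 kg.
Tool frame: the origin (TCP) lies at the very end of the fingers, on their centre line; the grasp point (between the pads) lies 19 mm behind it; z points along the fingers, y is the line along which they close (so a half turn about z gives the same grasp; the last joint's range is limited). The gripper opens to 88 mm and grips with 3 to 60 N. Pads are 20 mm wide; open, the fingers measure 115 mm over their backs; the gripper's body (75 mm by 178 mm) begins 61 mm behind the grasp point.
Start: joints at [-74.983, 5.22, 70.514, -0, 104.267, -3.249], TCP at [0.188, -0.57, 0.223] pointing down, gripper open.
Joint ranges: [-164.24, 164.24], [-49.07, 125.15], [9.68, 141.18], [-86.29, 266.29], [3.28, 154.24], [-151.56, 151.56]. Speed limits (degrees/s): [147.25, 147.25, 172.46, 180, 180, 180].

INTERFACE

Orientations are given as a 3x3 rotation matrix whose columns are the frame's x, y, z axes.
In Python, from station import * gives the robot as it stands.
- The arm moves only by the tool jog_arm, never from a script. Its argument "targets" is one flat list of numbers, 5 for each row, row after row: the closure, from 0 (fully open) to 1 (shut), then the shift along the world's x, y, z in m, then the turn about the world's z in rad. In form: [gripper, tx, ty, tz, yaw, gripper, tx, ty, tz, yaw, ...]. A call has 1 to 10 rows; each row is the pose to reach, as a shift and turn from the pose commanded when the call began; what a row does not reach only later rows make up. A row lasts 1/10 s, in which the tool goes at most 50 mm and 8.59 degrees, less where a joint would pass 70% of its speed; a pose out of reach is approached as far as the arm can. A call with a gripper value outside its range is refused whole. The fingers move at their own pace and stop on an object; "squeeze" is the grip in N (left out, the last holds). Time passes only in rows, so rows that repeat a pose let the fingers close. It gives the time, the measured TCP pose, the force, the opening and the grip force at its end, in the units of the state.
- read_state(): the state, without advancing time (a new reading comes with each control period).
- camera(name): name is "scene" or "side" or "wrist"; returns the picture (480x640x3 uint8, red, green, blue); there is no depth.
- camera_info(name): a dict with "vertical_fov" (degrees; the focal length in pixels is half the picture's height over the tangent of half this angle, whatever the lens; pixels are square), "cx", "cy" (the principal point, pixels), "view" (4x4, takes a point from world to camera coordinates). Camera axes: x right, y up, looking along -z (the intrinsics and any distortion apply to the point x, -y, -z); pixel columns grow to the right and rows downward; lengths in m; the calibration is good to about 2 mm. A picture is of the moment at which its call begins: read the wrist's pose just before it. camera_info takes no time and is no camera call; for the wrist camera it gives the pose at the moment of the call.
- sign_off(): hands the job in; it is judged then, once.
The state is a dict: "time_s": time; "joint_positions": joint angles; "dq": joint speeds; "tau": joint torques, N m; "tool_pos": TCP position; "tool_rot": TCP orientation; "force": force on the tool from outside, world axes, zero at the start; "ft_torque": the same for the moment, N m; "width": finger opening in m; "grip_force": force on a finger pad.
Only numpy, scipy, OpenCV 4.12 (cv2) and the standard library are available. Lean on these libraries where they do the work, as an engineer would, in place of code of your own. Each camera call takes 0.05 s, during which the arm holds its last target. There are 200 camera calls.

TASK

Push the gauge carriage fully home towards the pulley, then turn the pulley slowly by its studs and feel for where its rim presses hardest on the gauge's sprung plunger. Leave the pulley at rest with the highest spot of its rim (there is also a lower, false one) right at the plunger, handle it gently throughout, do not disturb the loose things around it, and let go of everything.

Things in the scene. Friction and masses are not known exactly. Their poses are not given: they have to be found in the camera images.
- pulley: Steel belt pulley, flat rim of 200 mm diameter, lying level on a vertical spindle. Rim underside 62 mm, disc top 85 mm above the table; a cap of 44 mm diameter in the middle rises to 95 mm. Turns both ways about z without end stops; bearing friction of about 0.08 N m keeps it where it is left. Origin: on the axis, at table height; z up, x towards stud_top.
- stud_top (a point): Centre of the top, 135 mm above the table, of one of the four upright steel studs, 14 mm in diameter, that stand 50 mm out of the disc on a circle of 60 mm radius round the axis, 90 degrees apart. Any of them may be pushed to turn the pulley.
- stand: Green base plate, 200 x 200 x 12 mm, fixed to the table under the pulley, its origin below the axis; its y axis points to the gauge. The rim above it is bent: one high spot stands out 4 mm, a false one elsewhere 1.8 mm, each swelling and dying away over about 25 degrees either side of its crest. Where they lie differs every time. Turning past a crest does no harm.
- contact (a point): Fixed point, 100 mm from the axis and 73.5 mm above the table, where the plunger meets the rim: a round-nosed pin, 12 mm, on a spring of 2.6 N/mm. With the carriage home it clears the round rim by 0.5 mm. It drags: pushing a stud squarely takes about 2 N on the round rim, 4 to 5 N at the false spot, up to 9 N at the high one; 6.5 N is passed 10 to 18 degrees before its crest.
- gauge: Grey block, 64 mm wide, 110 mm long and 46 mm high, fixed to the table beside the pulley; it carries the sliding carriage with the plunger. Origin: centre of its underside, 195 mm from the pulley's axis; its -y axis points level at the pulley's axis, z up.
- carriage (a joint): Travel of the aluminium carriage (44 mm wide, 50 mm long, top 90 mm above the table) along the gauge's -y axis towards the pulley, in m: 0 parked, 0.03 fully home against its stop. Stiff: about 13 N slides it, and it stays where it is left.
- post_top (a point): Centre of the top, 135 mm above the table, of the upright steel post of 16 mm diameter that stands 45 mm out of the carriage: the carriage is pushed by it.
- hammer: Loose bystander: hammer lying on the table.
- screwdriver: Loose bystander: screwdriver lying on the table.
- bush: Loose bystander: steel bush, 44 mm in diameter and 35 mm high, origin at the centre of its underside.
- bottle: Loose bystander: small bottle, 44 mm in diameter and 100 mm high, origin at the centre of its underside.
Not all that is in view belongs to the job. There is more than one size of the gauge; the job needs the middle-sized.

How it is judged:
By the outcome, as a careful person would: the job done as asked, in the order asked, and still so for the second after the job is handed in, with the robot touching nothing.
It also fails if it takes over 72 s, if anything falls off the work surface, if the arm or the gripper's body presses on something with over 40 N, if the wrist force passes 120 N, or if a joint passes its speed limit or range.

## Working session

There is one attempt and no reset: what is moved stays moved. The work goes in short steps, Python scripts to look and compute and a tool call to move; the robot and the scene stay as the last step left them, time stands still between calls to the robot, and variables do not carry over. Pictures are saved under pics/ and viewed, at most 10 in all, crops included, and the job is handed in when it is done.

Besides the shell and the picture viewer there is one more tool, called after "Call:" as a command line: name --argument value ..., lists and objects as JSON in quotes. jog_arm: Moves the arm, as the interface text tells. Its arguments: {"type":"object","properties":{"targets":{"type":"array"},"squeeze":{"type":"number"}},"required":["targets"]}

```bash
mkdir -p pics; python3 - <<'E'
from station import *
import cv2
for n in ("scene","side"):
    cv2.imwrite(f"pics/{n}0.png",camera(n)[:,:,::-1]); print(n,camera_info(n))
s=read_state();print(s["time_s"],s["tool_pos"],s["tool_rot"],s["force"])
E
```

```text
scene {'vertical_fov': 48.80697485127472, 'cx': 317.7870474415548, 'cy': 232.05911627809533, 'view': array([[ 0.69841935,  0.71563323,  0.00891569, -0.32454735],
       [-0.5200721 ,  0.49892541,  0.69325208,  0.166618  ],
       [ 0.49166596, -0.48881747,  0.72064004, -1.43598418],
       [ 0.        ,  0.        ,  0.        ,  1.        ]])}
side {'vertical_fov': 57.628297344833804, 'cx': 326.08974160871765, 'cy': 249.12555859509715, 'view': array([[-0.92138028, -0.38865887, -0.00163055,  0.41922019],
       [ 0.25987004, -0.61917378,  0.74100701, -0.16836091],
       [-0.28900854,  0.68232552,  0.67149531, -0.80441975],
       [ 0.        ,  0.        ,  0.        ,  1.        ]])}
0.1 [ 0.18797132 -0.56953393  0.22162027] [[ 9.49615853e-01  3.13415841e-01 -4.92577849e-04]
 [ 3.13416223e-01 -9.49614380e-01  1.67348513e-03]
 [ 5.67377421e-05 -1.74354990e-03 -9.99998478e-01]] [-0.94604095  1.06637918 -0.05366213]
```

View pics/scene0.png

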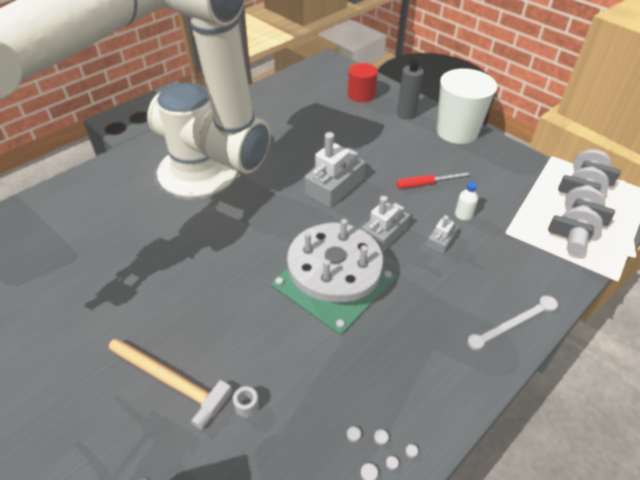

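View pics/side0.png

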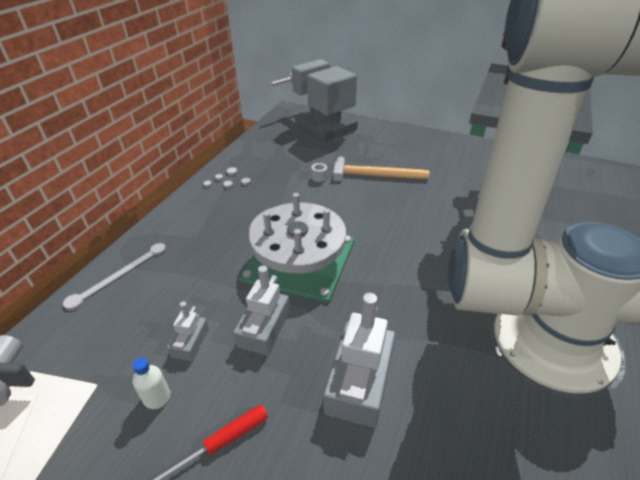

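Scene view: pulley cap at about (336,255), studs at (308,237), (344,223), (364,249) and (326,265). The middle gauge's post top is at (382,202). Side view: cap (297,228), studs (296,197), (327,212), (298,235) and (267,216), post top (263,270). Bottle and screwdriver lie beyond the gauges.

```bash
cat > h.py <<'E'
from station import *
import numpy as np, cv2
def ray(n,px,z,info=None):
    c=info or camera_info(n); f=240/np.tan(np.radians(c["vertical_fov"]/2)); V=c["view"]
    d=np.array([(px[0]-c["cx"])/f,-(px[1]-c["cy"])/f,-1]); R=V[:3,:3]; o=-R.T@V[:3,3]; d=R.T@d
    return o+d*(z-o[2])/d[2]
def proj(c,P):
    f=240/np.tan(np.radians(c["vertical_fov"]/2)); p=c["view"][:3,:3]@np.array(P)+c["view"][:3,3]
    return c["cx"]+f*p[0]/-p[2], c["cy"]-f*p[1]/-p[2]
E
python3 - <<'E'
from h import *
P=dict(scene=dict(cap=(336,255),s=[(308,237),(344,223),(364,249),(326,265)],post=(382,201),bottle=(471,187),small=(449,220),big=(328,137)),
 side=dict(cap=(297,228),s=[(296,196),(327,212),(298,234),(267,215)],post=(263,268),bottle=(140,365),small=(183,306),big=(370,297)))
for n,d in P.items():
    print(n,"cap",ray(n,d["cap"],.095)[:2].round(4),"post",ray(n,d["post"],.135)[:2].round(4),"bottle",ray(n,d["bottle"],.1)[:2].round(3))
    S=np.array([ray(n,p,.135)[:2] for p in d["s"]]);print(S.round(4),S.mean(0).round(4),np.linalg.norm(S-S.mean(0),axis=1).round(4))
E
```

```text
scene cap [ 0.5287 -0.0106] post [0.5121 0.1487] bottle [0.603 0.369]
[[ 0.4784 -0.0431]
 [ 0.5015  0.0394]
 [ 0.5802  0.0151]
 [ 0.5571 -0.0695]] [ 0.5293 -0.0145] [0.0583 0.0606 0.0589 0.0616]
side cap [ 0.5235 -0.0087] post [0.5076 0.1554] bottle [0.597 0.378]
[[ 0.5483 -0.0598]
 [ 0.4672 -0.0341]
 [ 0.4912  0.0498]
 [ 0.5731  0.0209]] [ 0.5199 -0.0058] [0.061  0.0599 0.0626 0.0595]
```

Call:
jog_arm --targets '[0,0,0,0.05,0,0,0.02,0.05,0.08,0,0,0.04,0.09,0.1,0,0,0.06,0.13,0.12,0,0,0.08,0.17,0.13,0,0,0.1,0.21,0.15,0,0,0.12,0.25,0.16,0,0,0.14,0.29,0.18,0,0,0.16,0.33,0.18,0,0,0.18,0.37,0.18,0]'

```text
time_s: 1.1
tool_pos: [0.3685, -0.1981, 0.4032]
tool_rot: [[0.95, 0.313, 0.001], [0.313, -0.95, -0.001], [0.001, 0.001, -1.0]]
force: [1.1, -0.8, -0.4]
width: 0.0878
grip_force: 0.0
```

Call:
jog_arm --targets '[0,0.02,0.04,0,-0.05,0,0.04,0.08,0,-0.1,0,0.06,0.12,0,-0.15,0,0.08,0.16,0,-0.22,0,0.1,0.2,0,-0.22,0,0.12,0.23,0,-0.22,0,0.12,0.23,0,-0.22,0,0.12,0.23,0,-0.22]'

```text
time_s: 1.9
tool_pos: [0.4881, 0.0307, 0.4018]
tool_rot: [[0.995, 0.1, -0.002], [0.1, -0.995, -0.0], [-0.002, 0.0, -1.0]]
force: [-0.2, 0.5, -0.2]
width: 0.0876
grip_force: 0.0
```

```bash
python3 - <<'E'
from h import *
s=read_state();c=camera_info("wrist");im=camera("wrist")
cv2.imwrite("pics/w1.png",im[:,:,::-1]); np.save("w1.npy",c,allow_pickle=True)
print(s["time_s"],s["tool_pos"],s["tool_rot"],s["force"],c)
E
```

```text
1.9 [0.48814639 0.03069071 0.40182377] [[ 9.94956085e-01  1.00292346e-01 -1.95806701e-03]
 [ 1.00291996e-01 -9.94958009e-01 -2.76134981e-04]
 [-1.97588868e-03  7.83637308e-05 -9.99998045e-01]] [-0.19017795  0.45965318 -0.18085804] {'vertical_fov': 61.94868426515472, 'cx': 315.50586976490837, 'cy': 239.621635912386, 'view': array([[ 9.90445710e-02, -9.95082979e-01,  1.94683069e-04,
        -1.67611817e-02],
       [ 9.61416473e-01,  9.56431458e-02, -2.57935562e-01,
        -3.94636768e-01],
       [ 2.56648667e-01,  2.57342886e-02,  9.66162102e-01,
        -6.89856749e-01],
       [ 0.00000000e+00,  0.00000000e+00,  0.00000000e+00,
         1.00000000e+00]])}
```

View pics/w1.png

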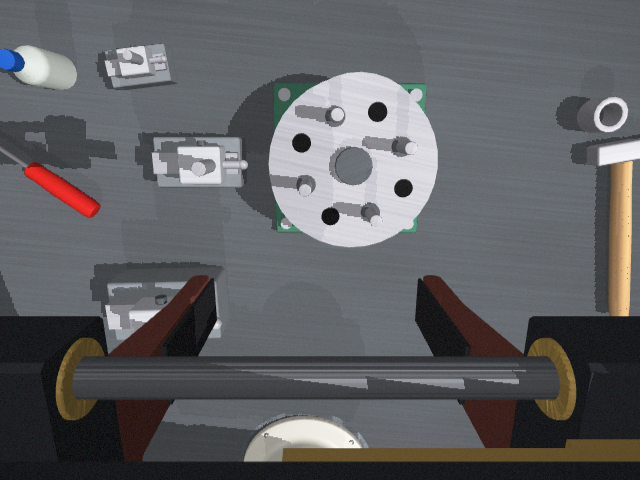

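The pulley cap is at (353,166), with studs near (336,114), (411,149), (306,187) and (375,219). The middle gauge is at (200,163), post top about (199,168), plunger tip (245,164). I'll enlarge that area.

```bash
python3 - <<'E'
import cv2
im=cv2.imread("pics/w1.png")[60:260,130:450]
cv2.imwrite("pics/w1c.png",cv2.resize(im,None,fx=2.5,fy=2.5,interpolation=cv2.INTER_CUBIC))
E
```

```text
(no output)
```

View pics/w1c.png

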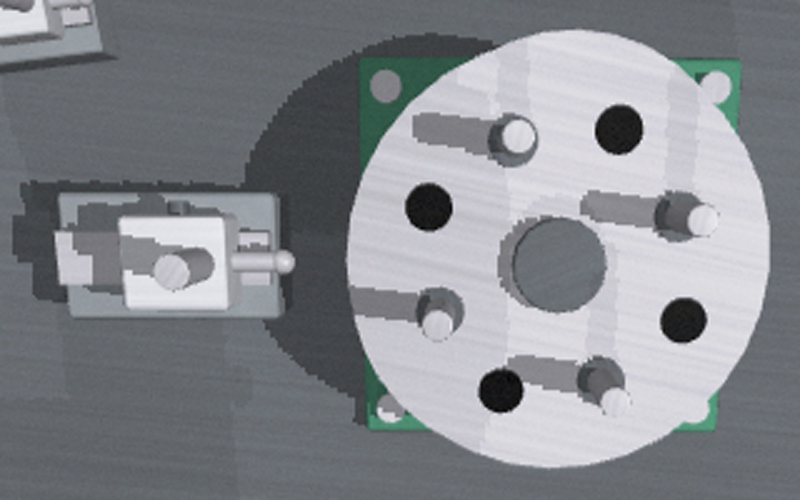

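In the crop, stud tops are at (518,135), (704,219), (438,322) and (615,403). The post top is at (171,270), cap (558,264), plunger tip (286,261).

```bash
python3 - <<'E'
from h import *
c=np.load("w1.npy",allow_pickle=True).item()
f=lambda p,z: ray("",(p[0]/2.5+129.7,p[1]/2.5+59.7),z,c)[:2]
S=np.array([f(p,.135) for p in [(518,135),(704,219),(438,322),(615,403)]])
cap=f((558,264),.095);post=f((171,270),.135);tip=f((286,261),.0735)
print(S.round(4),S.mean(0),np.linalg.norm(S-S.mean(0),axis=1),"cap",cap,"post",post,"tip",tip)
g=[f(p,.046) for p in [(60,193),(278,193),(284,318),(70,318)]];print("gauge",np.round(g,4),np.mean(g,0))
st=[f(p,.012) for p in [(360,58),(741,60),(716,432),(368,430)]];print("stand",np.round(st,4),np.mean(st,0))
ax=(cap+S.mean(0))/2
for n,p in (("post",post),("tip",tip),("gauge",np.mean(g,0))):
    d=p-ax;print(n,np.linalg.norm(d),np.degrees(np.arctan2(d[1],d[0])))
E
```

```text
[[ 0.5792  0.0188]
 [ 0.5535 -0.0626]
 [ 0.4995  0.0444]
 [ 0.4717 -0.0363]] [ 0.52598677 -0.00894765] [0.06002238 0.06031196 0.05953737 0.06079952] cap [ 0.52631067 -0.00797418] post [0.5102551  0.15919738] tip [0.51323371 0.12112008]
gauge [[0.5331 0.2405]
 [0.544  0.1315]
 [0.4815 0.1252]
 [0.4705 0.2357]] [0.50727701 0.18324049]
stand [[ 0.615   0.0988]
 [ 0.6336 -0.0978]
 [ 0.4359 -0.1174]
 [ 0.4175  0.0799]] [ 0.52549996 -0.00912778]
post 0.16840994731209316 95.4153245391771
tip 0.13022300646965068 95.69173203225179
gauge 0.19262806765756815 95.62226918398866
```

Call:
jog_arm --targets '[0,0.012,0.04,0,0,0,0.022,0.08,0,0,0,0.022,0.128,-0.02,0,0,0.022,0.128,-0.06,0,0,0.022,0.128,-0.1,0,0,0.022,0.128,-0.14,0,0,0.022,0.128,-0.18,0,0,0.022,0.128,-0.21,0,0,0.022,0.128,-0.23,0,0,0.022,0.128,-0.235,0]'

```text
time_s: 2.95
tool_pos: [0.5088, 0.1564, 0.165]
tool_rot: [[0.995, 0.096, -0.004], [0.096, -0.995, -0.001], [-0.004, 0.001, -1.0]]
force: [-0.3, -0.9, -0.4]
width: 0.0877
grip_force: 0.0
```

```bash
python3 - <<'E'
from h import *
s=read_state();c=camera_info("wrist");im=camera("wrist")
print(s["tool_pos"],s["force"])
for P in [(0.510,0.159,.135),(0.5792,0.0188,.135),(.4995,.0444,.135)]:
    u=proj(c,P);print(u); cv2.circle(im,(int(u[0]),int(u[1])),4,(255,0,0),1)
cv2.imwrite("pics/w2.png",im[:,:,::-1])
E
```

```text
[0.50884184 0.15635962 0.16499833] [-0.28992536 -0.85411119 -0.39125015]
(np.float64(312.7709182454306), np.float64(272.6504834152397))
(np.float64(620.3802640662652), np.float64(162.1138032051843))
(np.float64(528.3459052766718), np.float64(311.01815492062434))
```

View pics/w2.png

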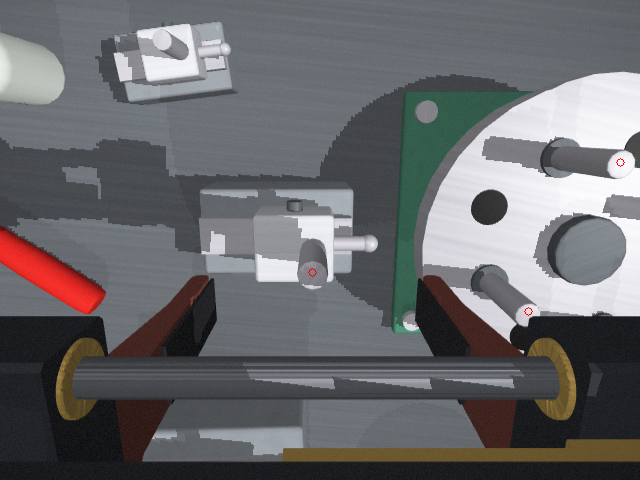

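The projections land on the post and studs. Next I descend, straddle the post, then push.

Call:
jog_arm --targets '[0,0,0,-0.03,0,0,0,0,-0.055,0,0,0,0,-0.065,0,0.7,0,0,-0.065,0,0.7,0,0,-0.065,0,0.7,0,0,-0.065,0,0.7,0,0,-0.065,0,0.7,0,0,-0.065,0]' --squeeze 5

```text
time_s: 3.8
tool_pos: [0.5104, 0.1584, 0.1036]
tool_rot: [[0.995, 0.099, 0.001], [0.099, -0.995, 0.0], [0.001, -0.0, -1.0]]
force: [0.4, -0.0, -0.7]
width: 0.0512
grip_force: 0.0
```

Call:
jog_arm --targets '[0.7,0,-0.002,0,0,0.7,0.0005,-0.006,0,0,0.7,0.001,-0.01,0,0,0.7,0.001,-0.013,0,0]'

```text
time_s: 4.2
tool_pos: [0.5111, 0.1473, 0.1026]
tool_rot: [[0.995, 0.1, 0.0], [0.1, -0.995, 0.005], [0.001, -0.005, -1.0]]
force: [2.1, 10.9, -1.2]
width: 0.0374
grip_force: 5.0
```

Call:
jog_arm --targets '[0.58,0.0005,-0.004,0,0,0.58,0.001,-0.008,0,0,0.58,0.0015,-0.012,0,0,0.58,0.0015,-0.014,0,0]' --squeeze 20

```text
time_s: 4.6
tool_pos: [0.5122, 0.1344, 0.1026]
tool_rot: [[0.995, 0.101, -0.0], [0.101, -0.995, 0.007], [0.0, -0.007, -1.0]]
force: [-1.0, 13.3, 0.4]
width: 0.0366
grip_force: 6.6
```

Call:
jog_arm --targets '[0.58,0,-0.002,0,0,0.58,0.0005,-0.004,0,0,0.58,0.0005,-0.006,0,0,0.58,0.0005,-0.006,0,0]'

```text
time_s: 5.0
tool_pos: [0.5128, 0.1283, 0.1026]
tool_rot: [[0.995, 0.101, -0.0], [0.101, -0.995, 0.006], [0.0, -0.006, -1.0]]
force: [-0.6, 11.6, -0.8]
width: 0.0372
grip_force: 6.1
```

Call:
jog_arm --targets '[0.58,0.0005,-0.003,0,0,0.58,0.0005,-0.006,0,0,0.58,0.0005,-0.007,0,0]'

```text
time_s: 5.3
tool_pos: [0.5134, 0.122, 0.1026]
tool_rot: [[0.995, 0.101, 0.0], [0.101, -0.995, 0.008], [0.001, -0.008, -1.0]]
force: [0.8, 16.6, -2.8]
width: 0.0369
grip_force: 8.4
```

Call:
jog_arm --targets '[0.58,0,-0.0015,0,0,0.58,0,-0.002,0,0]'

```text
time_s: 5.5
tool_pos: [0.5135, 0.1219, 0.1025]
tool_rot: [[0.995, 0.103, 0.0], [0.103, -0.995, 0.011], [0.002, -0.011, -1.0]]
force: [1.8, 22.7, -3.1]
width: 0.0371
grip_force: 11.1
```

Call:
jog_arm --targets '[0.58,0,-0.001,0,0,0.58,0,-0.001,0,0]'

```text
time_s: 5.7
tool_pos: [0.5134, 0.1219, 0.1025]
tool_rot: [[0.995, 0.103, 0.001], [0.103, -0.995, 0.013], [0.002, -0.013, -1.0]]
force: [1.4, 24.7, -3.1]
width: 0.0374
grip_force: 12.1
```

Call:
jog_arm --targets '[0.58,0,-0.0015,0,0,0.58,0,-0.002,0,0]'

```text
time_s: 5.9
tool_pos: [0.5135, 0.1218, 0.1025]
tool_rot: [[0.994, 0.105, 0.001], [0.105, -0.994, 0.017], [0.003, -0.016, -1.0]]
force: [2.5, 33.0, -4.8]
width: 0.0374
grip_force: 16.0
```

Call:
jog_arm --targets '[0.58,0,0.003,0,0,0.58,0,0.008,0,0,0.4,0,0.011,0,0,0.3,0,0.011,0,0,0.2,0,0.011,0,0,0.2,0,0.011,0.02,0,0.1,0,0.011,0.06,0,0,0,0.011,0.08,0]'

```text
time_s: 6.7
tool_pos: [0.5142, 0.1237, 0.1858]
tool_rot: [[0.995, 0.098, 0.003], [0.098, -0.995, 0.0], [0.003, 0.0, -1.0]]
force: [1.1, 0.0, 0.3]
width: 0.0818
grip_force: 0.0
```

```bash
python3 - <<'E'
from h import *
s=read_state();c=camera_info("wrist");im=camera("wrist")
print(s["time_s"],s["tool_pos"],s["force"],s["joint_positions"])
for P in [(0.5131,0.1293,.135),(0.5792,0.0188,.135),(.4995,.0444,.135)]:
    u=proj(c,P);print(u); cv2.circle(im,(int(u[0]),int(u[1])),4,(255,0,0),1)
cv2.imwrite("pics/w3.png",im[:,:,::-1])
E
```

```text
6.7 [0.51421878 0.12367273 0.18578723] [1.08483741 0.01870762 0.29104755] [ 9.84959463e+00 -6.17867184e+00  8.55783212e+01 -1.89573354e-02
  1.00419367e+02  9.42336102e+01]
(np.float64(307.31293539939537), np.float64(264.08870530796924))
(np.float64(527.3344607404408), np.float64(164.59358108709475))
(np.float64(451.8963026858065), np.float64(299.9833179094504))
```

View pics/w3.png

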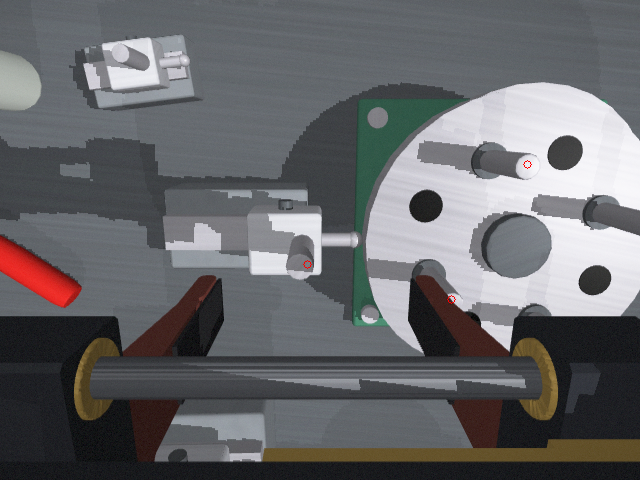

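```bash
python3 - <<'E'
from h import *
im=camera("wrist");c=camera_info("wrist")
cr=im[190:290,230:390];cv2.imwrite("pics/w3c.png",cv2.resize(cr,None,fx=5,fy=5,interpolation=cv2.INTER_CUBIC)[:,:,::-1])
A=np.array([.526,-.0085])
for n,p,z in (("post",(299,266),.135),("tip",(357.5,239),.0735),("rimL",(366,240),.085)):
    q=ray("",p,z,c)[:2];print(n,q,np.linalg.norm(q-A))
E
```

```text
post [0.51229339 0.1341248 ] 0.1432819016039114
tip [0.5161177  0.09497857] 0.10394938526521207
rimL [0.51878689 0.09061782] 0.0993799329205108
```

View pics/w3c.png

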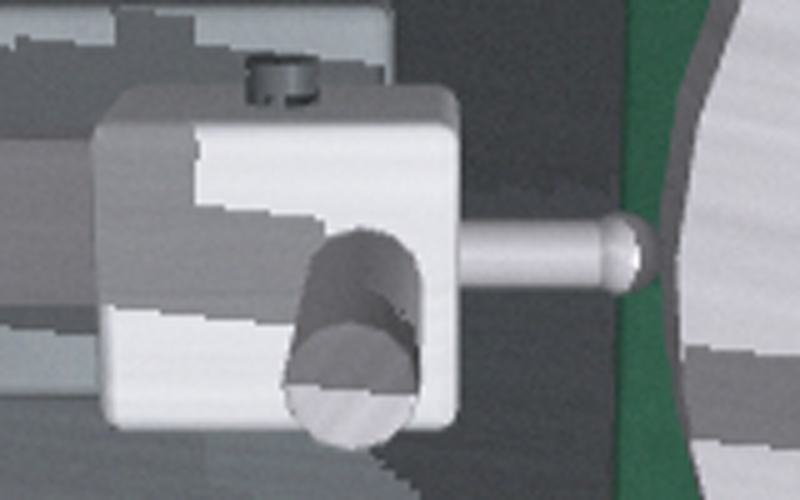

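The pin meets the rim in view, and the hard stop held from 16 to 33 N without moving. The carriage is home. Now I go to the stud at (0.579,0.019), at 27 degrees.

Call:
jog_arm --targets '[0,0.02,-0.03,0,0.1,0.1,0.04,-0.06,0,0.2,0.3,0.06,-0.09,0,0.3,0.5,0.065,-0.105,0,0.373,0.6,0.065,-0.105,-0.02,0.373,0.6,0.065,-0.105,-0.04,0.373,0.6,0.065,-0.105,-0.065,0.373,0.7,0.065,-0.105,-0.085,0.373,0.76,0.065,-0.105,-0.086,0.373,0.76,0.065,-0.105,-0.086,0.373]' --squeeze 8

```text
time_s: 7.8
tool_pos: [0.5778, 0.0189, 0.0954]
tool_rot: [[0.891, 0.454, -0.002], [0.454, -0.891, -0.0], [-0.002, -0.001, -1.0]]
force: [-0.9, -0.3, 0.5]
width: 0.0217
grip_force: 0.0
```

Call:
jog_arm --targets '[0.76,0,0,0,0,0.76,0,0,0,0,0.76,0,0,0,0,0.76,0,0,0,0,0.76,0,0,0,0,0.76,0,0,0,0]'

```text
time_s: 8.4
tool_pos: [0.5786, 0.0192, 0.0968]
tool_rot: [[0.891, 0.455, 0.0], [0.455, -0.891, 0.0], [0.0, 0.0, -1.0]]
force: [0.0, -0.4, 0.2]
width: 0.0209
grip_force: 0.0
```

```bash
cat > arc.py <<'E'
from h import *
import sys
A=np.array([.526,-.0085])
def st():
    s=read_state();d=s["tool_pos"][:2]-A;p=np.degrees(np.arctan2(d[1],d[0]))%360
    t=np.array([-np.sin(np.radians(p)),np.cos(np.radians(p))])
    y=s["tool_rot"][:2,1]
    print("t %.2f phi %.1f r %.1f Ftan %.2f Frad %.2f width %.1f psi-phi %.1f z %.4f"%(s["time_s"],p,1e3*np.hypot(*d),s["force"][:2]@t,s["force"][:2]@d/np.hypot(*d),1e3*s["width"],(np.degrees(np.arctan2(y[1],y[0]))-p)%360,s["tool_pos"][2]))
if __name__=="__main__":
    st()
    a,b,step=map(float,sys.argv[1:4]);q=lambda x:A+.06*np.array([np.cos(np.radians(x)),np.sin(np.radians(x))])
    while (b-a)*step>0:
        print(a,[v for k in (.25,.5,.75,1) for v in ("g",*(np.round((q(a+k*step)-q(a)),4)),0,round(np.radians(k*step),3))]);a+=step
E
python3 arc.py 27 131 8
```

```text
t 8.40 phi 27.8 r 59.5 Ftan -0.40 Frad -0.19 width 20.9 psi-phi 269.2 z 0.0968
27.0 ['g', np.float64(-0.001), np.float64(0.0018), 0, np.float64(0.035), 'g', np.float64(-0.002), np.float64(0.0037), 0, np.float64(0.07), 'g', np.float64(-0.0031), np.float64(0.0054), 0, np.float64(0.105), 'g', np.float64(-0.0043), np.float64(0.0072), 0, np.float64(0.14)]
35.0 ['g', np.float64(-0.0012), np.float64(0.0017), 0, np.float64(0.035), 'g', np.float64(-0.0025), np.float64(0.0033), 0, np.float64(0.07), 'g', np.float64(-0.0039), np.float64(0.0049), 0, np.float64(0.105), 'g', np.float64(-0.0053), np.float64(0.0065), 0, np.float64(0.14)]
43.0 ['g', np.float64(-0.0015), np.float64(0.0015), 0, np.float64(0.035), 'g', np.float64(-0.003), np.float64(0.003), 0, np.float64(0.07), 'g', np.float64(-0.0045), np.float64(0.0044), 0, np.float64(0.105), 'g', np.float64(-0.0061), np.float64(0.0057), 0, np.float64(0.14)]
51.0 ['g', np.float64(-0.0017), np.float64(0.0013), 0, np.float64(0.035), 'g', np.float64(-0.0033), np.float64(0.0025), 0, np.float64(0.07), 'g', np.float64(-0.0051), np.float64(0.0037), 0, np.floa
[... 1878 characters left out ...]
7), 'g', np.float64(-0.0059), np.float64(-0.0021), 0, np.float64(0.105), 'g', np.float64(-0.0078), np.float64(-0.003), 0, np.float64(0.14)]
115.0 ['g', np.float64(-0.0019), np.float64(-0.0009), 0, np.float64(0.035), 'g', np.float64(-0.0037), np.float64(-0.0019), 0, np.float64(0.07), 'g', np.float64(-0.0055), np.float64(-0.0029), 0, np.float64(0.105), 'g', np.float64(-0.0073), np.float64(-0.0041), 0, np.float64(0.14)]
123.0 ['g', np.float64(-0.0017), np.float64(-0.0012), 0, np.float64(0.035), 'g', np.float64(-0.0034), np.float64(-0.0024), 0, np.float64(0.07), 'g', np.float64(-0.0051), np.float64(-0.0037), 0, np.float64(0.105), 'g', np.float64(-0.0067), np.float64(-0.005), 0, np.float64(0.14)]
```

Call:
jog_arm --targets '[0.76,-0.001,0.0018,0,0.035,0.76,-0.002,0.0037,0,0.07,0.76,-0.0031,0.0054,0,0.105,0.76,-0.0043,0.0072,0,0.14]'

```text
time_s: 8.8
tool_pos: [0.5742, 0.026, 0.0966]
tool_rot: [[0.818, 0.575, -0.0], [0.575, -0.818, -0.001], [-0.001, 0.001, -1.0]]
force: [1.0, -1.9, 0.1]
width: 0.0208
grip_force: 0.7
```

Call:
jog_arm --targets '[0.76,-0.0012,0.0017,0,0.035,0.76,-0.0025,0.0033,0,0.07,0.76,-0.0039,0.0049,0,0.105,0.76,-0.0053,0.0065,0,0.14]'

```text
time_s: 9.2
tool_pos: [0.5689, 0.0324, 0.0966]
tool_rot: [[0.73, 0.684, -0.0], [0.684, -0.73, -0.001], [-0.001, 0.001, -1.0]]
force: [0.9, -1.5, 0.1]
width: 0.0214
grip_force: 0.7
```

Call:
jog_arm --targets '[0.76,-0.0015,0.0015,0,0.035,0.76,-0.003,0.003,0,0.07,0.76,-0.0045,0.0044,0,0.105,0.76,-0.0061,0.0057,0,0.14]'

```text
time_s: 9.6
tool_pos: [0.5628, 0.0382, 0.0966]
tool_rot: [[0.627, 0.779, 0.0], [0.779, -0.627, -0.001], [-0.001, 0.001, -1.0]]
force: [1.6, -2.3, -0.8]
width: 0.0211
grip_force: 0.7
```

Call:
jog_arm --targets '[0.76,-0.0017,0.0013,0,0.035,0.76,-0.0033,0.0025,0,0.07,0.76,-0.0051,0.0037,0,0.105,0.76,-0.0069,0.0048,0,0.14]'

```text
time_s: 10.0
tool_pos: [0.556, 0.0429, 0.0966]
tool_rot: [[0.512, 0.859, 0.0], [0.859, -0.512, -0.001], [-0.001, 0.001, -1.0]]
force: [1.0, -2.0, 0.3]
width: 0.021
grip_force: 0.7
```

```bash
python3 -c "
from arc import st;st()"
```

```text
t 10.00 phi 59.7 r 59.6 Ftan -1.86 Frad -1.24 width 21.0 psi-phi 269.4 z 0.0966
```

Call:
jog_arm --targets '[0.76,-0.0018,0.001,0,0.035,0.76,-0.0037,0.002,0,0.07,0.76,-0.0055,0.0029,0,0.105,0.76,-0.0075,0.0038,0,0.14]'

```text
time_s: 10.4
tool_pos: [0.5486, 0.0468, 0.0966]
tool_rot: [[0.387, 0.922, 0.0], [0.922, -0.387, -0.001], [-0.001, 0.001, -1.0]]
force: [1.2, -1.5, -0.0]
width: 0.0212
grip_force: 0.7
```

Call:
jog_arm --targets '[0.76,-0.0019,0.0008,0,0.035,0.76,-0.0039,0.0015,0,0.07,0.76,-0.0059,0.0021,0,0.105,0.76,-0.0079,0.0027,0,0.14]'

```text
time_s: 10.8
tool_pos: [0.5407, 0.0495, 0.0967]
tool_rot: [[0.255, 0.967, 0.001], [0.967, -0.255, -0.001], [-0.001, 0.001, -1.0]]
force: [0.2, -1.3, 0.1]
width: 0.0207
grip_force: 0.7
```

Call:
jog_arm --targets '[0.76,-0.002,0.0005,0,0.035,0.76,-0.0041,0.0009,0,0.07,0.76,-0.0061,0.0013,0,0.105,0.76,-0.0082,0.0016,0,0.14]'

```text
time_s: 11.2
tool_pos: [0.5325, 0.0512, 0.0967]
tool_rot: [[0.118, 0.993, 0.001], [0.993, -0.118, -0.001], [-0.001, 0.001, -1.0]]
force: [1.8, -0.9, 0.3]
width: 0.0212
grip_force: 0.7
```

Call:
jog_arm --targets '[0.76,-0.0021,0.0002,0,0.035,0.76,-0.0042,0.0004,0,0.07,0.76,-0.0063,0.0004,0,0.105,0.76,-0.0084,0.0004,0,0.14]'

```text
time_s: 11.6
tool_pos: [0.5242, 0.0516, 0.0967]
tool_rot: [[-0.022, 1.0, 0.001], [1.0, 0.022, -0.0], [-0.0, 0.001, -1.0]]
force: [1.1, -0.5, -0.7]
width: 0.0209
grip_force: 0.7
```

Call:
jog_arm --targets '[0.76,-0.0021,-0.0001,0,0.035,0.76,-0.0042,-0.0002,0,0.07,0.76,-0.0063,-0.0004,0,0.105,0.76,-0.0083,-0.0007,0,0.14]'

```text
time_s: 12.0
tool_pos: [0.5159, 0.051, 0.0967]
tool_rot: [[-0.162, 0.987, 0.001], [0.987, 0.162, -0.0], [-0.001, 0.001, -1.0]]
force: [1.3, -0.1, -0.5]
width: 0.0214
grip_force: 0.7
```

```bash
python3 arc.py 131 235 8 | sed 's/np.float64//g'
```

```text
t 12.00 phi 99.6 r 60.3 Ftan -1.28 Frad -0.35 width 21.4 psi-phi 269.7 z 0.0967
131.0 ['g', (-0.0016), (-0.0014), 0, (0.035), 'g', (-0.0031), (-0.0029), 0, (0.07), 'g', (-0.0045), (-0.0044), 0, (0.105), 'g', (-0.0059), (-0.0059), 0, (0.14)]
139.0 ['g', (-0.0013), (-0.0016), 0, (0.035), 'g', (-0.0026), (-0.0033), 0, (0.07), 'g', (-0.0039), (-0.0049), 0, (0.105), 'g', (-0.005), (-0.0067), 0, (0.14)]
147.0 ['g', (-0.0011), (-0.0018), 0, (0.035), 'g', (-0.0022), (-0.0036), 0, (0.07), 'g', (-0.0031), (-0.0054), 0, (0.105), 'g', (-0.0041), (-0.0073), 0, (0.14)]
155.0 ['g', (-0.0009), (-0.0019), 0, (0.035), 'g', (-0.0016), (-0.0039), 0, (0.07), 'g', (-0.0024), (-0.0058), 0, (0.105), 'g', (-0.003), (-0.0078), 0, (0.14)]
163.0 ['g', (-0.0006), (-0.002), 0, (0.035), 'g', (-0.0011), (-0.004), 0, (0.07), 'g', (-0.0015), (-0.0061), 0, (0.105), 'g', (-0.0019), (-0.0082), 0, (0.14)]
171.0 ['g', (-0.0003), (-0.0021), 0, (0.035), 'g', (-0.0005), (-0.0042), 0, (0.07), 'g', (-0.0007), (-0.0062), 0, (0.105), 'g', (-0.0007), (-0.0083), 0, (0.14)]
179.0 ['g', (0.0), (-0.0021), 0, (0.035), 'g', (0.0001), (
[... 333 characters left out ...]
'g', (0.0019), (-0.006), 0, (0.105), 'g', (0.0027), (-0.0079), 0, (0.14)]
203.0 ['g', (0.0009), (-0.0019), 0, (0.035), 'g', (0.0018), (-0.0038), 0, (0.07), 'g', (0.0028), (-0.0056), 0, (0.105), 'g', (0.0038), (-0.0075), 0, (0.14)]
211.0 ['g', (0.0011), (-0.0018), 0, (0.035), 'g', (0.0023), (-0.0035), 0, (0.07), 'g', (0.0035), (-0.0052), 0, (0.105), 'g', (0.0048), (-0.0069), 0, (0.14)]
219.0 ['g', (0.0013), (-0.0016), 0, (0.035), 'g', (0.0027), (-0.0032), 0, (0.07), 'g', (0.0042), (-0.0047), 0, (0.105), 'g', (0.0057), (-0.0061), 0, (0.14)]
227.0 ['g', (0.0016), (-0.0014), 0, (0.035), 'g', (0.0032), (-0.0027), 0, (0.07), 'g', (0.0048), (-0.004), 0, (0.105), 'g', (0.0065), (-0.0053), 0, (0.14)]
```

Call:
jog_arm --targets '[0.76,-0.0021,-0.0004,0,0.035,0.76,-0.0041,-0.0008,0,0.07,0.76,-0.0061,-0.0013,0,0.105,0.76,-0.0082,-0.0019,0,0.14]'

```text
time_s: 12.4
tool_pos: [0.5079, 0.0492, 0.0967]
tool_rot: [[-0.298, 0.955, 0.001], [0.955, 0.298, -0.0], [-0.001, 0.001, -1.0]]
force: [2.9, -0.9, -1.1]
width: 0.0213
grip_force: 1.4
```

Call:
jog_arm --targets '[0.76,-0.002,-0.0006,0,0.035,0.76,-0.004,-0.0014,0,0.07,0.76,-0.0059,-0.0021,0,0.105,0.76,-0.0078,-0.003,0,0.14]'

```text
time_s: 12.8
tool_pos: [0.5009, 0.0464, 0.0968]
tool_rot: [[-0.428, 0.904, 0.004], [0.904, 0.428, 0.0], [-0.001, 0.003, -1.0]]
force: [7.6, 1.2, -4.0]
width: 0.0213
grip_force: 3.3
```

Call:
jog_arm --targets '[0.76,-0.0019,-0.0009,0,0.035,0.76,-0.0037,-0.0019,0,0.07,0.76,-0.0055,-0.0029,0,0.105,0.76,-0.0073,-0.0041,0,0.14]'

```text
time_s: 13.2
tool_pos: [0.4941, 0.0428, 0.0967]
tool_rot: [[-0.55, 0.835, 0.005], [0.835, 0.55, 0.001], [-0.001, 0.005, -1.0]]
force: [8.5, 2.9, -3.5]
width: 0.0214
grip_force: 4.6
```

Call:
jog_arm --targets '[0.76,-0.0017,-0.0012,0,0.035,0.76,-0.0034,-0.0024,0,0.07,0.76,-0.0051,-0.0037,0,0.105,0.76,-0.0067,-0.005,0,0.14]'

```text
time_s: 13.6
tool_pos: [0.4876, 0.0382, 0.0967]
tool_rot: [[-0.662, 0.75, 0.005], [0.75, 0.662, 0.002], [-0.002, 0.005, -1.0]]
force: [9.7, 5.0, -5.0]
width: 0.0211
grip_force: 5.1
```

Call:
jog_arm --targets '[0.76,-0.0016,-0.0014,0,0.035,0.76,-0.0031,-0.0029,0,0.07,0.76,-0.0045,-0.0044,0,0.105,0.76,-0.0059,-0.0059,0,0.14]'

```text
time_s: 14.0
tool_pos: [0.4815, 0.0327, 0.0968]
tool_rot: [[-0.76, 0.65, 0.005], [0.65, 0.76, 0.003], [-0.002, 0.005, -1.0]]
force: [7.8, 5.4, -4.0]
width: 0.0212
grip_force: 4.9
```

```bash
python3 -c "
from arc import st;st()"
```

```text
t 14.00 phi 137.2 r 60.7 Ftan -9.21 Frad -2.04 width 21.2 psi-phi 272.3 z 0.0968
```

Call:
jog_arm --targets '[0.76,-0.0013,-0.0016,0,0.035,0.76,-0.0026,-0.0033,0,0.07]'

```text
time_s: 14.2
tool_pos: [0.4787, 0.0296, 0.0967]
tool_rot: [[-0.804, 0.595, 0.004], [0.595, 0.804, 0.003], [-0.001, 0.005, -1.0]]
force: [7.0, 5.6, -3.6]
width: 0.0211
grip_force: 4.7
```

Call:
jog_arm --targets '[0.76,-0.0013,-0.0016,0,0.035,0.76,-0.0024,-0.0034,0,0.07]'

```text
time_s: 14.4
tool_pos: [0.476, 0.0262, 0.0967]
tool_rot: [[-0.843, 0.537, 0.003], [0.537, 0.843, 0.003], [-0.001, 0.005, -1.0]]
force: [5.8, 5.4, -2.9]
width: 0.0213
grip_force: 4.2
```

Call:
jog_arm --targets '[0.76,-0.0011,-0.0018,0,0.035,0.76,-0.0022,-0.0036,0,0.07]'

```text
time_s: 14.6
tool_pos: [0.4735, 0.0226, 0.0967]
tool_rot: [[-0.879, 0.477, 0.003], [0.477, 0.879, 0.003], [-0.001, 0.004, -1.0]]
force: [3.8, 6.7, -2.3]
width: 0.0213
grip_force: 3.6
```

Call:
jog_arm --targets '[0.76,-0.0009,-0.0018,0,0.035,0.76,-0.0019,-0.0037,0,0.07]'

```text
time_s: 14.8
tool_pos: [0.4712, 0.0188, 0.0967]
tool_rot: [[-0.91, 0.414, 0.002], [0.414, 0.91, 0.003], [-0.0, 0.003, -1.0]]
force: [2.5, 4.8, -1.1]
width: 0.0211
grip_force: 2.9
```

Call:
jog_arm --targets '[0.76,-0.0009,-0.0019,0,0.035,0.76,-0.0016,-0.0039,0,0.07]'

```text
time_s: 15.0
tool_pos: [0.4692, 0.0147, 0.0967]
tool_rot: [[-0.937, 0.35, 0.001], [0.35, 0.937, 0.003], [0.0, 0.003, -1.0]]
force: [-0.0, 4.3, 0.5]
width: 0.0211
grip_force: 2.2
```

```bash
python3 -c "
from arc import st;st()"; python3 arc.py 159 95 -8| sed 's/np.float64//g'
```

```text
t 15.00 phi 157.8 r 61.4 Ftan -3.98 Frad 1.65 width 21.1 psi-phi 271.7 z 0.0967
t 15.00 phi 157.8 r 61.4 Ftan -3.98 Frad 1.65 width 21.1 psi-phi 271.7 z 0.0967
159.0 ['g', (0.0008), (0.0019), 0, (-0.035), 'g', (0.0016), (0.0039), 0, (-0.07), 'g', (0.0026), (0.0057), 0, (-0.105), 'g', (0.0035), (0.0076), 0, (-0.14)]
151.0 ['g', (0.001), (0.0018), 0, (-0.035), 'g', (0.0022), (0.0036), 0, (-0.07), 'g', (0.0033), (0.0053), 0, (-0.105), 'g', (0.0046), (0.007), 0, (-0.14)]
143.0 ['g', (0.0013), (0.0017), 0, (-0.035), 'g', (0.0026), (0.0033), 0, (-0.07), 'g', (0.004), (0.0048), 0, (-0.105), 'g', (0.0055), (0.0063), 0, (-0.14)]
135.0 ['g', (0.0015), (0.0015), 0, (-0.035), 'g', (0.0031), (0.0029), 0, (-0.07), 'g', (0.0047), (0.0042), 0, (-0.105), 'g', (0.0063), (0.0055), 0, (-0.14)]
127.0 ['g', (0.0017), (0.0012), 0, (-0.035), 'g', (0.0034), (0.0024), 0, (-0.07), 'g', (0.0052), (0.0035), 0, (-0.105), 'g', (0.007), (0.0046), 0, (-0.14)]
119.0 ['g', (0.0018), (0.001), 0, (-0.035), 'g', (0.0037), (0.0019), 0, (-0.07), 'g', (0.0056), (0.0028), 0, (-0.105), 'g', (0.0076), (0.0035), 0, (-0.14)]
111.0 ['g', (0.002), (0.0007), 0, (-0.035), 'g', (0.004), (0.0014), 0, (-0.07), 'g', (0.006), (0.0019), 0, (-0.105), 'g', (0.008), (0.0024), 0, (-0.14)]
103.0 ['g', (0.002), (0.0004), 0, (-0.035), 'g', (0.0041), (0.0008), 0, (-0.07), 'g', (0.0062), (0.0011), 0, (-0.105), 'g', (0.0083), (0.0013), 0, (-0.14)]
```

The high spot is found: force peaks near a TCP angle of 132 degrees going forward. Now I sweep backward to locate the crest by symmetry.

Call:
jog_arm --targets '[0.76,0.0008,0.0019,0,-0.035,0.76,0.0016,0.0039,0,-0.07,0.76,0.002,0.0047,0,-0.085,0.76,0.0026,0.0057,0,-0.105,0.76,0.003,0.0067,0,-0.122,0.76,0.0035,0.0076,0,-0.14]'

```text
time_s: 15.6
tool_pos: [0.4724, 0.0206, 0.0966]
tool_rot: [[-0.877, 0.481, -0.0], [0.481, 0.877, -0.001], [-0.0, -0.001, -1.0]]
force: [-1.6, -4.0, 0.1]
width: 0.0211
grip_force: 2.1
```

Call:
jog_arm --targets '[0.76,0.001,0.0018,0,-0.035,0.76,0.0022,0.0036,0,-0.07]'

```text
time_s: 15.8
tool_pos: [0.4742, 0.0232, 0.0966]
tool_rot: [[-0.84, 0.542, -0.001], [0.542, 0.84, -0.003], [-0.0, -0.003, -1.0]]
force: [-3.7, -6.8, 1.0]
width: 0.0211
grip_force: 3.5
```

Call:
jog_arm --targets '[0.76,0.0011,0.0017,0,-0.035,0.76,0.0024,0.0034,0,-0.07]'

```text
time_s: 16.0
tool_pos: [0.4764, 0.0261, 0.0966]
tool_rot: [[-0.8, 0.6, -0.002], [0.6, 0.8, -0.004], [-0.001, -0.004, -1.0]]
force: [-4.1, -7.1, 1.9]
width: 0.0209
grip_force: 4.3
```

Call:
jog_arm --targets '[0.76,0.0013,0.0017,0,-0.035,0.76,0.0026,0.0033,0,-0.07]'

```text
time_s: 16.2
tool_pos: [0.4789, 0.0291, 0.0966]
tool_rot: [[-0.756, 0.654, -0.003], [0.654, 0.756, -0.004], [-0.001, -0.005, -1.0]]
force: [-5.7, -8.7, 2.4]
width: 0.0215
grip_force: 4.9
```

Call:
jog_arm --targets '[0.76,0.0014,0.0015,0,-0.035,0.76,0.0029,0.003,0,-0.07]'

```text
time_s: 16.4
tool_pos: [0.4815, 0.032, 0.0965]
tool_rot: [[-0.708, 0.706, -0.003], [0.706, 0.708, -0.005], [-0.001, -0.006, -1.0]]
force: [-7.0, -9.1, 2.6]
width: 0.0216
grip_force: 5.4
```

Call:
jog_arm --targets '[0.76,0.0015,0.0015,0,-0.035,0.76,0.0031,0.0029,0,-0.07]'

```text
time_s: 16.6
tool_pos: [0.4844, 0.0348, 0.0965]
tool_rot: [[-0.657, 0.754, -0.004], [0.754, 0.657, -0.005], [-0.001, -0.006, -1.0]]
force: [-6.4, -8.3, 4.1]
width: 0.0212
grip_force: 5.6
```

Call:
jog_arm --targets '[0.76,0.0016,0.0013,0,-0.035,0.76,0.0032,0.0026,0,-0.07]'

```text
time_s: 16.8
tool_pos: [0.4876, 0.0374, 0.0965]
tool_rot: [[-0.603, 0.798, -0.004], [0.798, 0.603, -0.005], [-0.002, -0.006, -1.0]]
force: [-6.1, -8.8, 3.1]
width: 0.0212
grip_force: 5.6
```

Call:
jog_arm --targets '[0.76,0.0017,0.0012,0,-0.035,0.76,0.0034,0.0024,0,-0.07]'

```text
time_s: 17.0
tool_pos: [0.4909, 0.0399, 0.0965]
tool_rot: [[-0.546, 0.838, -0.004], [0.838, 0.546, -0.005], [-0.002, -0.006, -1.0]]
force: [-7.3, -8.9, 3.8]
width: 0.0212
grip_force: 5.4
```

Call:
jog_arm --targets '[0.76,0.0018,0.0011,0,-0.035,0.76,0.0036,0.0022,0,-0.07]'

```text
time_s: 17.2
tool_pos: [0.4945, 0.0422, 0.0966]
tool_rot: [[-0.486, 0.874, -0.004], [0.874, 0.486, -0.004], [-0.002, -0.006, -1.0]]
force: [-6.8, -9.0, 3.6]
width: 0.0212
grip_force: 5.0
```

Call:
jog_arm --targets '[0.76,0.0018,0.001,0,-0.035,0.76,0.0037,0.0019,0,-0.07]'

```text
time_s: 17.4
tool_pos: [0.4984, 0.0443, 0.0965]
tool_rot: [[-0.424, 0.906, -0.004], [0.906, 0.424, -0.004], [-0.002, -0.005, -1.0]]
force: [-5.5, -7.1, 2.6]
width: 0.0211
grip_force: 4.5
```

```bash
python3 -c "
from arc import st;st()"
```

```text
t 17.40 phi 117.6 r 59.6 Ftan 8.19 Frad -3.69 width 21.1 psi-phi 267.4 z 0.0965
```

```bash
cat > fit.py <<'E'
import numpy as np
from scipy.optimize import least_squares
A=np.array([.526,-.0085])
# x,y,tool-y(x,y),width,grip,dir
D=np.array([[.5159,.051,.987,.162,.0214,.7,1],[.5079,.0492,.955,.298,.0213,1.4,1],[.5009,.0464,.904,.428,.0213,3.3,1],[.4941,.0428,.835,.55,.0214,4.6,1],[.4876,.0382,.75,.662,.0211,5.1,1],[.4815,.0327,.65,.76,.0212,4.9,1],[.4787,.0296,.595,.804,.0211,4.7,1],[.476,.0262,.537,.843,.0213,4.2,1],[.4735,.0226,.477,.879,.0213,3.6,1],[.4712,.0188,.414,.91,.0211,2.9,1],[.4692,.0147,.35,.937,.0211,2.2,1],
[.4742,.0232,.542,.84,.0211,3.5,-1],[.4764,.0261,.6,.8,.0209,4.3,-1],[.4789,.0291,.654,.756,.0215,4.9,-1],[.4815,.032,.706,.708,.0216,5.4,-1],[.4844,.0348,.754,.657,.0212,5.6,-1],[.4876,.0374,.798,.603,.0212,5.6,-1],[.4909,.0399,.838,.546,.0212,5.4,-1],[.4945,.0422,.874,.486,.0212,5.0,-1],[.4984,.0443,.906,.424,.0211,4.5,-1]])
P=D[:,:2]+D[:,6:]*D[:,2:4]*(D[:,4:5]/2-.007)-A
th=np.degrees(np.arctan2(P[:,1],P[:,0]));g=D[:,5];s=D[:,6]
print(np.c_[th,np.hypot(*P.T)*1e3,g].round(1).tolist())
def model(p):
    c,b,m,k,w,q=p; u=np.clip((th-c)/w,-1,1); h=2*(1+np.cos(np.pi*u)); hp=-2*np.pi/w*np.sin(np.pi*u)
    N=np.clip(h-.5,0,None); return (b+m*N+k*s*N*hp)*np.where(s>0,1,q)
r=least_squares(lambda p:model(p)-g,[129,.7,1,.5,25,1]);print(r.x.round(3),(model(r.x)-g).round(2))
f=lambda S,x:np.interp(x,th[s==S][np.argsort(th[s==S])],g[s==S][np.argsort(th[s==S])])
E
python3 fit.py
```

```text
[[96.1, 60.4, 0.7], [104.0, 60.6, 1.4], [111.1, 60.5, 3.3], [118.4, 60.6, 4.6], [126.1, 60.7, 5.1], [133.8, 60.9, 4.9], [137.8, 61.0, 4.7], [141.8, 61.1, 4.2], [145.9, 61.3, 3.6], [150.2, 61.5, 2.9], [154.5, 61.6, 2.2], [151.9, 60.9, 3.5], [148.4, 60.7, 4.3], [144.9, 60.5, 4.9], [141.3, 60.5, 5.4], [137.3, 60.3, 5.6], [133.3, 60.1, 5.6], [129.4, 60.1, 5.4], [125.3, 60.0, 5.0], [121.0, 59.8, 4.5]]
[131.792   0.659   1.287   1.282  43.92    1.084] [-0.04  0.25 -0.17 -0.14  0.09  0.14 -0.03 -0.03 -0.04 -0.02  0.    0.03
 -0.03 -0.02 -0.04  0.04  0.06  0.04  0.01 -0.1 ]
```

```bash
python3 arc.py 115 139 8| sed 's/np.float64//g'; python3 - <<'E'
import numpy as np
q=lambda x:.06*np.array([np.cos(np.radians(x)),np.sin(np.radians(x))])
print((q(135)-q(131)).round(4),(q(136)-q(135)).round(4),(q(137)-q(135)).round(4),"back3",(q(132)-q(135)).round(4))
E
```

```text
t 17.40 phi 117.6 r 59.6 Ftan 8.19 Frad -3.69 width 21.1 psi-phi 267.4 z 0.0965
115.0 ['g', (-0.0019), (-0.0009), 0, (0.035), 'g', (-0.0037), (-0.0019), 0, (0.07), 'g', (-0.0055), (-0.0029), 0, (0.105), 'g', (-0.0073), (-0.0041), 0, (0.14)]
123.0 ['g', (-0.0017), (-0.0012), 0, (0.035), 'g', (-0.0034), (-0.0024), 0, (0.07), 'g', (-0.0051), (-0.0037), 0, (0.105), 'g', (-0.0067), (-0.005), 0, (0.14)]
131.0 ['g', (-0.0016), (-0.0014), 0, (0.035), 'g', (-0.0031), (-0.0029), 0, (0.07), 'g', (-0.0045), (-0.0044), 0, (0.105), 'g', (-0.0059), (-0.0059), 0, (0.14)]
[-0.0031 -0.0029] [-0.0007 -0.0007] [-0.0015 -0.0015] back3 [0.0023 0.0022]
```

Call:
jog_arm --targets '[0.76,-0.0019,-0.0009,0,0.035,0.76,-0.0037,-0.0019,0,0.07,0.76,-0.0046,-0.0024,0,0.087,0.76,-0.0055,-0.0029,0,0.105,0.76,-0.0064,-0.0035,0,0.122,0.76,-0.0073,-0.0041,0,0.14]'

```text
time_s: 18.0
tool_pos: [0.4923, 0.0422, 0.0966]
tool_rot: [[-0.55, 0.835, 0.0], [0.835, 0.55, 0.0], [0.0, 0.0, -1.0]]
force: [-0.5, 0.3, -0.9]
width: 0.0212
grip_force: 0.5
```

Call:
jog_arm --targets '[0.76,-0.0017,-0.0012,0,0.035,0.76,-0.0034,-0.0024,0,0.07,0.76,-0.0051,-0.0037,0,0.105,0.76,-0.0067,-0.005,0,0.14]'

```text
time_s: 18.4
tool_pos: [0.4877, 0.0383, 0.0966]
tool_rot: [[-0.662, 0.749, 0.005], [0.749, 0.662, 0.002], [-0.002, 0.005, -1.0]]
force: [9.5, 4.2, -5.4]
width: 0.0207
grip_force: 5.4
```

Call:
jog_arm --targets '[0.76,-0.0008,-0.0007,0,0.017,0.76,-0.0016,-0.0014,0,0.035,0.76,-0.0024,-0.0022,0,0.052,0.76,-0.0031,-0.0029,0,0.07,0.76,-0.0031,-0.0029,0,0.07]'

```text
time_s: 18.9
tool_pos: [0.4841, 0.0355, 0.0966]
tool_rot: [[-0.712, 0.702, 0.004], [0.702, 0.712, 0.002], [-0.001, 0.005, -1.0]]
force: [8.4, 3.3, -4.3]
width: 0.021
grip_force: 4.3
```

```bash
cat >> arc.py <<'E'
def stud(S):
    s=read_state();d=s["tool_pos"][:2]+S*s["tool_rot"][:2,1]*(s["width"]/2-.007)-A;print("stud",np.degrees(np.arctan2(d[1],d[0])),np.hypot(*d))
E
python3 -c "
from arc import st,stud;st();stud(1)"
```

```text
t 18.90 phi 133.6 r 60.7 Ftan -8.35 Frad -3.40 width 21.0 psi-phi 271.9 z 0.0966
stud 130.24835434813141 0.06095271694439207
```

Call:
jog_arm --targets '[0.76,-0.0007,-0.0007,0,0.017,0.76,-0.0013,-0.0013,0,0.03,0.76,-0.0013,-0.0013,0,0.03,0.76,-0.0013,-0.0013,0,0.03]'

```text
time_s: 19.3
tool_pos: [0.4828, 0.0343, 0.0966]
tool_rot: [[-0.733, 0.68, 0.004], [0.68, 0.733, 0.002], [-0.001, 0.005, -1.0]]
force: [7.2, 4.5, -4.1]
width: 0.0211
grip_force: 4.4
```

```bash
python3 -c "
from arc import st,stud;st();stud(1)"
```

```text
t 19.30 phi 135.3 r 60.8 Ftan -8.27 Frad -1.94 width 21.1 psi-phi 271.8 z 0.0966
stud 131.92232042815087 0.06097734052014462
```

Call:
jog_arm --targets '[0.76,0.0015,0.0015,0,-0.035,0.76,0.0028,0.0028,0,-0.065,0.76,0.0037,0.0037,0,-0.087,0.76,0.0037,0.0037,0,-0.087]'

```text
time_s: 19.7
tool_pos: [0.485, 0.0368, 0.0966]
tool_rot: [[-0.67, 0.742, -0.0], [0.742, 0.67, 0.0], [0.0, 0.0, -1.0]]
force: [-0.4, -0.2, -0.2]
width: 0.0209
grip_force: 0.0
```

```bash
python3 -c "
from arc import st;st()"
```

```text
t 19.70 phi 132.2 r 61.1 Ftan 0.44 Frad 0.13 width 20.9 psi-phi 269.9 z 0.0966
```

Call:
jog_arm --targets '[0.6,0,0,0,0,0.6,0,0,0,0,0.6,0,0,0,0,0.6,0,0,0,0,0.6,0,0,0.02,0,0.6,0,0,0.05,0,0.6,0,0,0.09,0,0.6,0,0,0.13,0,0.6,0,0,0.15,0,0.6,0,0,0.15,0]'

```text
time_s: 20.7
tool_pos: [0.4861, 0.0367, 0.2506]
tool_rot: [[-0.67, 0.742, 0.007], [0.742, 0.67, 0.0], [-0.005, 0.005, -1.0]]
force: [-0.6, -0.8, 0.5]
width: 0.0352
grip_force: 0.0
```

Call:
jog_arm --targets '[0.6,0,0,0.05,0,0.6,0,0,0.1,0,0.6,0,0,0.15,0,0.6,-0.02,-0.02,0.15,-0.15,0.6,-0.04,-0.04,0.15,-0.3,0.6,-0.04,-0.04,0.15,-0.45,0.6,-0.04,-0.04,0.15,-0.6,0.6,-0.04,-0.04,0.15,-0.75,0.6,-0.04,-0.04,0.15,-0.9,0.6,-0.04,-0.04,0.15,-0.9]'

```text
time_s: 21.7
tool_pos: [0.4451, -0.0033, 0.3948]
tool_rot: [[0.167, 0.986, -0.003], [0.986, -0.167, 0.0], [-0.0, -0.003, -1.0]]
force: [-1.3, 0.1, 0.1]
width: 0.0349
grip_force: 0.0
```

```bash
python3 - <<'E'
from arc import *
st();c=camera_info("wrist");im=camera("wrist")
a=np.radians(131.9+90*np.arange(4))
for t in a:
    u=proj(c,[*(A+.06*np.array([np.cos(t),np.sin(t)])),.135]);cv2.circle(im,(int(u[0]),int(u[1])),5,(255,0,0),1)
cv2.imwrite("pics/w4.png",im[:,:,::-1])
E
```

```text
t 21.70 phi 176.4 r 81.1 Ftan -0.07 Frad 1.26 width 34.9 psi-phi 174.1 z 0.3948
```

View pics/w4.png

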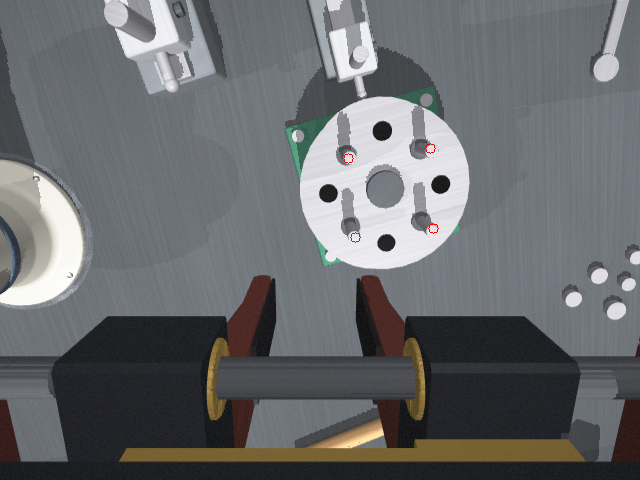

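The studs are where I left them: the marks line up with the tops at (348,158), (430,148), (433,228) and (355,237). The plunger is on the rim at (361,95), and the gripper is clear.

```bash
python3 -c "
from station import *
print(sign_off())"
```

```text
the job is handed in; nothing more can be done
None
```

The carriage is pushed home against its stop, and the pulley rests with its high spot at the plunger, within about 1° by my two-way force sweep. I let go of everything, didn't see any of the loose things disturbed, and handed the job in at about 22 s; no verdict was returned.

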